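# Test the breaker, then hold its board out over the edge

## Task

Prove the breaker on the mounting board: press its test button so that the lever drops, then lift the lever back up so that it stays. Then slide the board straight out over the end of the low wooden cabinet, breaker end first and without lifting it, until the black line across it is level with the cabinet's edge, so that the breaker's back can be reached from below. The breaker end is heavy: finish while still holding the board with the gripper, level and at rest on the cabinet, so that it cannot tip, with everything else left where it was.

Things in the scene. Friction and masses are not known exactly. Their poses are not given: they have to be found in the camera images.
- cabinet: low wooden drawer cabinet, fixed, 300 (its x) x 240 (y) x 70 mm tall; origin at the centre of its underside. Its x axis points outward, to the end over which the board is to be slid (roughly to the robot's right); two small drawer fronts are on the opposite end. Its flat top is 70 mm above the table.
- cabinet_edge (a point): middle of the cabinet's top edge at its +x (outward) end: 150 mm from the cabinet's centre along its x, 70 mm above the table
- board: loose plywood board 300 (its x) x 120 (y) x 12 mm, 0.6 to 0.9 kg with all it carries, flat on the cabinet's top (friction about 0.6), its x along the cabinet's x within 5 degrees; origin at the centre of its underside. Breaker at its +x end, grip block at its tail. Balance point about 35 mm on the breaker side of the centre, so with its line at the edge it tips unless held (4 to 7 N down at the block).
- board_line (a point): middle of the black line drawn right across the board (3 mm wide), at x = -30 mm on the board, at the level of its underside
- board_block (a point): centre of the top of the wooden tail block, 20 mm (board x) x 60 mm (y), rising 40 mm above the board, good to grip: at x = -125, y = 0 mm on the board, 52 mm above its underside
- housing_top (a point): centre of the top of the white breaker housing, 76 (board x) x 85 mm (y): at x = +75, y = 0 mm on the board, 72 mm above the board's underside
- lever (a joint): breaker lever, rad: 0 = up (reset), leaning 20 degrees past upright to the board's +y, resting there by its own weight; 0.35 = upright; 1.05 = dropped, leaning 40 degrees to the board's -y (the robot's side). Swings freely about the board's x direction, pivot at x = +52, y = +12 mm, 66 mm above the board's underside (6 mm below the housing's top). Falls either way once past upright.
- lever_tip (a point): free end of the black lever, a bar 12 mm wide (along the board's x; 16 mm at the end) and 8 mm thick, 54 mm from its pivot
- button (a joint): test button, m: 0 = out, 0.008 = fully pressed (straight down; 1 N to start, 4.5 N at the end, springs back). At 0.004 to 0.006 it tips the lever over and the lever drops.
- button_top (a point): centre of the top of the round grey test button, 20 mm across, standing 9.5 mm above the housing's top at x = +98, y = -0.5 mm on the board
- tape: bystander, leave alone: white roll of tape, ring 90 mm across, 25 mm tall, on the table off the cabinet's outward end
- strip: bystander, leave alone: grey terminal strip 90 x 22 x 16 mm, on the cabinet's top beside the board
- screwdriver: bystander, leave alone: screwdriver lying on the table to the right
- pot: bystander, leave alone: shallow open steel pot 110 mm across, 50 mm tall, on the table to the right
- jar: bystander, leave alone: closed jar 60 mm across, 80 mm tall, on the table close beyond the cabinet
- motor: bystander, leave alone: upright bare steel motor 56 mm across, 73 mm tall, on the table to the left
- carton: bystander, leave alone: cardboard carton 80 x 60 x 50 mm, on the table close beyond the cabinet

How it is judged:
By the outcome, as a careful person would: the job done as asked, in the order asked, and still so for the second after the job is handed in, while the arm keeps its last pose, push and grip.
It also fails if it takes over 58 s, if anything falls off the work surface, if the arm or the gripper's body presses on something with over 40 N, if the wrist force passes 120 N, or if a joint passes its speed limit or range.

## Robot

A 6-joint arm with a two-finger parallel gripper is mounted at the origin on the work surface. World frame = base frame: x ahead of the robot, y to its left, z up, the work surface at z = 0. Lengths are in mm, angles in rad, forces in N, time in s.
With the tool pointing down it reaches from about 350 to 875 mm from the base axis. Payload 4.2 kg.
Tool frame: the origin (TCP) lies on the centre line of the jaws, within the pads' length; the fingertips stand 19 mm ahead of it and the grasp point (between the pads) is the TCP; z points along the fingers, y is the line along which they close (so a half turn about z gives the same grasp; the last joint's range is limited). The gripper opens to 87 mm and grips with 3 to 60 N. Pads are 19 mm wide; open, the fingers measure 117 mm over their backs; the gripper's body (75 mm by 190 mm) begins 51 mm behind the grasp point.
Start: joints at [-0.966, 0.385, 0.008, 0, -1.194, -0.259], TCP at [211.858, -587.976, 241.55] pointing down, gripper open.
Joint ranges: [-3.14, 3.14], [-1.21, 2.06], [-1.07, 1.41], [-3.16, 2.05], [-2.99, -0.16], [-3.1, 3.1]. Speed limits (rad/s): [2.79, 2.79, 3.14, 3.14, 3.14, 3.14].

## Interface

Orientations are given as a rotation vector (axis times angle).
In Python, from bench import robot, optics gives the robot as it stands.
- The arm moves only by the tool carry_out, never from a script. Its argument "steps" is a list of rows, each an object of numbers: "dx", "dy", "dz": the shift along the world's x, y, z in cm; "rx", "ry", "rz": the turn, a rotation vector about the world's x, y, z in rad. In form: [{"dx": .., "dy": .., "dz": .., "rx": .., "ry": .., "rz": ..}, ...]. A call has 1 to 12 rows; each row is the pose to reach, as a shift and turn from the pose commanded when the call began; what a row does not reach only later rows make up. A row lasts 1/8 s, in which the tool goes at most 62.5 mm and 10.7 degrees, less where a joint would pass 70% of its speed; a pose out of reach is approached as far as the arm can. A call with a gripper value outside its range is refused whole. "claw" is the gripper's target within -1 to 1 (fully open at 1, half-way at 0, shut at -1), set as the call begins (left out, the last holds). The fingers move at their own pace and stop on an object; "newtons" is the grip in N (left out, the last holds). Time passes only in rows, so rows that repeat a pose let the fingers close. It gives the time, the measured TCP pose, the force, the opening and the grip force at its end, in the units of the state.
- robot.sense(): the state, without advancing time (a new reading comes with each control period).
- optics.read_camera(name): name is "scene" or "top" or "wrist"; returns (picture, depth): 420x560x3 uint8, red, green, blue; 420x560 float32, mm along the optical axis (not along the pixel's ray), 0 where there is no reading.
- optics.camera_info(name): a dict with "intrinsics" (3x3 intrinsics, pixels), "rvec" (rotation vector, rad) and "tvec" (3), from world to camera coordinates, as OpenCV has them. Camera axes: x right, y down, z forward; pixel columns grow to the right and rows downward; lengths in mm; the calibration is good to about 2 mm. A picture is of the moment at which its call begins: read the wrist's pose just before it. camera_info takes no time and is no camera call; for the wrist camera it gives the pose at the moment of the call.
- robot.hand_in(): hands the job in; it is judged then, once.
The state is a dict: "time_s": time; "joints": joint angles; "qd": joint speeds; "tau": joint torques, N m; "ee_pos": TCP position; "eef_rot": TCP orientation; "wrist_force": force on the tool from outside, world axes, zero at the start; "moment": the same for the moment, N m; "opening": finger opening in mm; "grip_force": force on a finger pad.
Only numpy, scipy, OpenCV 4.12 (cv2) and the standard library are available. Lean on these libraries where they do the work, as an engineer would, in place of code of your own. Each camera call takes 0.05 s, during which the arm holds its last target. There are 200 camera calls.

## Working session

There is one attempt and no reset: what is moved stays moved. The work goes in short steps, Python scripts to look and compute and a tool call to move; the robot and the scene stay as the last step left them, time stands still between calls to the robot, and variables do not carry over. Pictures are saved under pics/ and viewed, at most 10 in all, crops included, and the job is handed in when it is done.

Besides the shell and the picture viewer there is one more tool, called after "Emit:" as name([rows], argument=value, ...), one row to a line, values as JSON. carry_out: Moves the arm, as the interface text tells. Its arguments: {"type":"object","properties":{"steps":{"type":"array","items":{"type":"object","properties":{"dx":{"type":"number"},"dy":{"type":"number"},"dz":{"type":"number"},"rx":{"type":"number"},"ry":{"type":"number"},"rz":{"type":"number"}}}},"claw":{"type":"number"},"newtons":{"type":"number"}},"required":["steps"]}

```bash
ls; mkdir -p pics; python3 - <<'E'
from bench import robot, optics
import cv2,numpy as np
s=robot.sense();print({k:np.round(v,3).tolist() for k,v in s.items()})
for n in ("scene","top"):
    p,d=optics.read_camera(n);cv2.imwrite(f"pics/{n}0.png",p[:,:,::-1]);np.savez(f"pics/{n}0.npz",p=p,d=d)
    i=optics.camera_info(n);R=cv2.Rodrigues(np.array(i["rvec"],float))[0];print(n,np.round(-R.T@np.array(i["tvec"]).ravel()),np.round(R,2).tolist(),i["intrinsics"])
E
```

```text
pics
{'time_s': 0.0, 'joints': [-0.966, 0.386, 0.007, -0.001, -1.194, -0.259], 'qd': [-0.0, -0.0, 0.001, -0.001, -0.001, -0.0], 'tau': [-0.001, -39.067, 18.741, 4.22, 0.011, -0.0], 'ee_pos': [211.686, -587.445, 240.467], 'eef_rot': [0.54, -3.094, -0.003], 'wrist_force': [0.364, 0.403, 0.211], 'moment': [-0.009, -0.025, 0.028], 'grip_force': 0.0, 'opening': 86.792}
scene [1100.  164. 1020.] [[-0.33, 0.94, 0.01], [0.8, 0.29, -0.53], [-0.5, -0.16, -0.85]] [[383.51341758   0.         275.08530796]
 [  0.         383.51341758 210.02144254]
 [  0.           0.           1.        ]]
top [3.370e+02 1.000e+00 1.404e+03] [[0.02, -1.0, 0.01], [-0.98, -0.03, -0.18], [0.18, -0.01, -0.98]] [[449.33679232   0.         280.75918099]
 [  0.         449.33679232 216.23563349]
 [  0.           0.           1.        ]]
```

View pics/scene0.png

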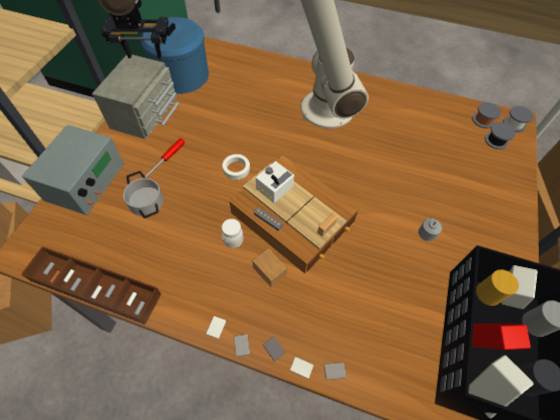

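View pics/top0.png

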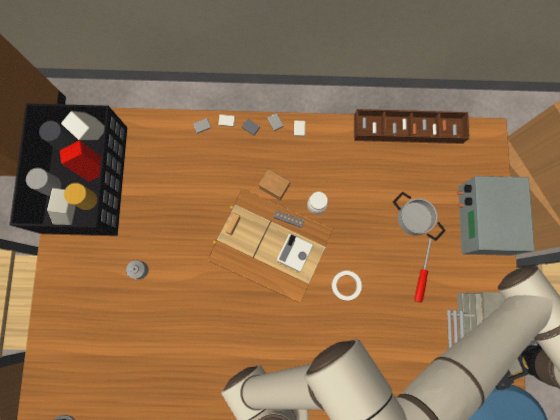

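The scene view shows the breaker at about (275,182), the block at (327,225), and the tape at (236,166) off the outward end. In the top view the breaker is at (294,252), with the lever at (291,242) and the button at (302,256). The line runs through (262,240), and the block is at (232,224).

```bash
cat > h.py <<'E'
import cv2,numpy as np
from bench import robot,optics
def cam(n):
    i=optics.camera_info(n);R=cv2.Rodrigues(np.array(i["rvec"],float))[0]
    return np.array(i["intrinsics"],float),R,np.array(i["tvec"],float).ravel()
def cloud(d,c):
    K,R,t=c;v,u=np.mgrid[:d.shape[0],:d.shape[1]]
    X=np.stack([(u-K[0,2])/K[0,0]*d,(v-K[1,2])/K[1,1]*d,d],-1)
    return (X-t)@R
def ray(uv,z,c):
    K,R,t=c;uv=np.atleast_2d(uv).astype(float)
    r=np.c_[(uv-K[[0,1],[2,2]])/K[[0,1],[0,1]],np.ones(len(uv))]@R
    o=-R.T@t;return o+r*((z-o[2])/r[:,2])[:,None]
def proj(X,c):
    K,R,t=c;return cv2.projectPoints(np.atleast_2d(X).astype(float),cv2.Rodrigues(R)[0],t,K,None)[0][:,0]
E
python3 - <<'E'
from h import *
z=np.load("pics/top0.npz");p,d=z["p"],z["d"];c=cam("top");W=cloud(d,c)
roi=np.zeros(d.shape,bool);roi[185:305,200:335]=1
roi[185:215,300:]=0
def rect(m,zz,name):
    m=m.astype(np.uint8);n,l,st,_=cv2.connectedComponentsWithStats(m);k=1+np.argmax(st[1:,4]);
    v,u=np.where(l==k);X=ray(np.c_[u,v],zz,c)[:,:2]
    r=cv2.minAreaRect(X.astype(np.float32));print(name,st[k,4],np.round(X.mean(0),1),np.round(r[0],1),np.round(r[1],1),round(r[2],1))
H=W[...,2]
for n,a,b,zz in (("cabtop",60,76,70),("cab+board",60,90,76),("board",77,90,82),("block",108,130,122),("housing",132,149,142),("lever",158,210,180)):
    rect(roi&(H>a)&(H<b),zz,n)
print(np.round(np.percentile(H[roi],[5,20,40,60,80,95])))
# tall things' positions
for n,(u,v) in dict(tape=(346,273),jar=(318,200),carton=(274,184),strip=(289,218)).items(): print(n,np.round(W[v,u]))
E
```

```text
cabtop 2139 [415.2  56.9] [416.1  56.1] [300.8  65. ] 67.0
cab+board 7006 [494.8  26.7] [495.5  20.8] [302.3 238.9] 67.1
board 2930 [500.8  31.1] [497.7  19.5] [299.1 120.2] 65.9
block 155 [548.1 133. ] [547.9 132.9] [20.9 60. ] 66.1
housing 723 [464.8 -48.1] [466.8 -48.5] [75.4 84.8] 64.9
lever 43 [499.6 -38. ] [499.2 -37.2] [14.7 22.3] 64.8
[ -4.  -1.   4.  70.  81. 140.]
tape [ 420. -213.   23.]
jar [ 633. -120.   79.]
carton [687.  15.  49.]
strip [574. -33.  87.]
```

```bash
python3 - <<'E'
from h import *
from scipy.spatial.transform import Rotation as Ro
s=robot.sense();R=Ro.from_rotvec(s["eef_rot"]).as_matrix();print(np.round(R,3))
yaw=np.degrees(np.arctan2(R[1,1],R[0,1]));t=65.9;print(yaw,[(t-yaw+k*180) for k in(-1,0,1)],s["joints"][5])
C=np.array([497.7,19.5]);a=np.radians(65.9);u=-np.array([np.cos(a),np.sin(a)]);v=np.array([-u[1],u[0]])
P=lambda x,y:C+u*x+v*y
for n,x,y in(("button",98,-.5),("leverstart",52,-45),("block",-125,0),("leverend",52,0)):print(n,np.round(P(x,y),1),np.round(P(x,y)-s["ee_pos"][:2],1))
_,R2,t2=cam("wrist");print("wristcam offset in tool",np.round(R.T@(-R2.T@t2-s["ee_pos"])),np.round(R2@R,2))
E
```

```text
[[-0.941 -0.339 -0.001]
 [-0.339  0.941  0.002]
 [ 0.     0.002 -1.   ]]
109.80327438384721 [np.float64(-223.9032743838472), np.float64(-43.903274383847204), np.float64(136.0967256161528)] -0.25858897960335137
button [457.2 -69.8] [245.6 517.8]
leverstart [435.4  -9.6] [223.7 577.9]
block [548.7 133.6] [337.1 721.1]
leverend [476.5 -28. ] [264.8 559.6]
wristcam offset in tool [  69.   -0. -144.] [[ 0.    1.    0.  ]
 [-0.97  0.   -0.26]
 [-0.26 -0.    0.97]]
```

Emit:
carry_out([
  {"dx":2.0,"dy":4.5,"dz":0.5,"rz":-0.1},
  {"dx":4.5,"dy":9.5,"dz":0.5,"rz":-0.22},
  {"dx":7,"dy":14.5,"dz":0.5,"rz":-0.35},
  {"dx":9.5,"dy":20,"dz":0.5,"rz":-0.48},
  {"dx":12,"dy":25,"dz":0.5,"rz":-0.61},
  {"dx":14.5,"dy":30.5,"dz":0.5,"rz":-0.7},
  {"dx":17,"dy":36,"dz":0.5,"rz":-0.766},
  {"dx":19.5,"dy":41,"dz":0.5,"rz":-0.766},
  {"dx":22,"dy":46.5,"dz":0.5,"rz":-0.766},
  {"dx":24.5,"dy":51.8,"dz":0.5,"rz":-0.766},
  {"dx":24.5,"dy":51.8,"dz":0.5,"rz":-0.766},
  {"dx":24.5,"dy":51.8,"dz":0.5,"rz":-0.766},
], claw=-1, newtons=20)

```text
invalid input
```

```bash
python3 - <<'E'
from h import *
s=robot.sense();print({k:np.round(v,2).tolist() for k,v in s.items()})
c=cam("wrist");p,d=optics.read_camera("wrist");cv2.imwrite("pics/w1.png",p[:,:,::-1]);np.savez("pics/w1.npz",p=p,d=d)
W=cloud(d,c);H=W[...,2]
g=(np.ptp(p.astype(int),axis=2)<40)
for n,a,b,zz in(("housing",136,146,142),("button",148,155,151.5),("lever",165,200,185),("board",78,88,82)):
    m=((H>a)&(H<b)&((g)|(n=="board"))&(d>0)).astype(np.uint8);k,l,st,ce=cv2.connectedComponentsWithStats(m)
    i=1+np.argmax(st[1:,4]);q=l==i;X=W[q];r=cv2.minAreaRect(X[:,:2].astype(np.float32));print(n,st[i],np.round(X.mean(0),1),np.round(np.median(X[:,2]),1),np.round(r[0],1),np.round(r[1],1),round(r[2],1))
print(proj([457.2,-69.8,151.5],c), "tcp->",proj(s["ee_pos"],c))
E
```

```text
{'time_s': 0.1, 'joints': [-0.97, 0.39, 0.01, -0.0, -1.19, -0.26], 'qd': [0.0, -0.0, 0.0, 0.0, 0.0, -0.0], 'tau': [-0.0, -39.17, 18.79, 4.23, 0.01, -0.0], 'ee_pos': [211.67, -587.53, 240.59], 'eef_rot': [0.54, -3.09, -0.0], 'wrist_force': [0.11, -0.7, -0.15], 'moment': [0.02, 0.02, 0.04], 'grip_force': 0.0, 'opening': 87.28}
housing [354 254   3   3   5] [ 222.  -515.9  136.3] 136.3 [ 221.9 -515.7] [1.6 2. ] 84.8
button [314 210  17  32 125] [ 202.8 -556.6  148.5] 148.4 [ 202.9 -556.6] [29.1 10.1] 9.1
lever [204  20  86 100 184] [ 117.3 -653.7  170. ] 170.2 [ 117.6 -651.1] [81.9  8.5] 61.8
board [330 219  26  17 121] [ 210.7 -523.8   86.7] 87.0 [ 212.2 -521.9] [16.5 26.7] 27.6
[[623.39108968 550.91147989]] tcp-> [[285.53719379 271.95507732]]
```

View pics/w1.png

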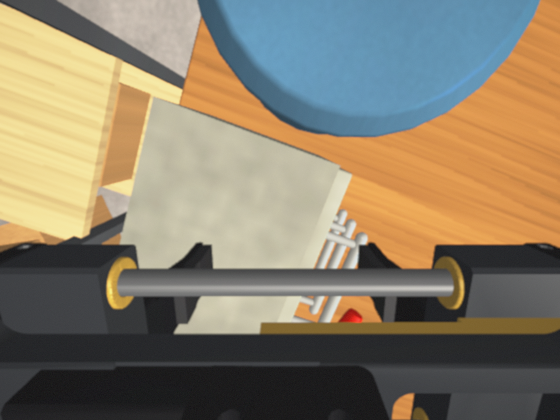

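The move was refused, so the arm is still at its start pose and the picture shows only the shelf and bin there. I'll try again with every field given.

Emit:
carry_out([
  {"dx":2.0,"dy":4.5,"dz":0.5,"rx":0,"ry":0,"rz":-0.1},
  {"dx":4.5,"dy":9.5,"dz":0.5,"rx":0,"ry":0,"rz":-0.22},
  {"dx":7,"dy":14.5,"dz":0.5,"rx":0,"ry":0,"rz":-0.35},
  {"dx":9.5,"dy":20,"dz":0.5,"rx":0,"ry":0,"rz":-0.48},
  {"dx":12,"dy":25,"dz":0.5,"rx":0,"ry":0,"rz":-0.61},
  {"dx":14.5,"dy":30.5,"dz":0.5,"rx":0,"ry":0,"rz":-0.7},
  {"dx":17,"dy":36,"dz":0.5,"rx":0,"ry":0,"rz":-0.766},
  {"dx":19.5,"dy":41,"dz":0.5,"rx":0,"ry":0,"rz":-0.766},
  {"dx":22,"dy":46.5,"dz":0.5,"rx":0,"ry":0,"rz":-0.766},
  {"dx":24.5,"dy":51.8,"dz":0.5,"rx":0,"ry":0,"rz":-0.766},
  {"dx":24.5,"dy":51.8,"dz":0.5,"rx":0,"ry":0,"rz":-0.766},
  {"dx":24.5,"dy":51.8,"dz":0.5,"rx":0,"ry":0,"rz":-0.766},
], claw=-1, newtons=20)

```text
time_s: 1.65
ee_pos: [456.5, -69.9, 246.2]
eef_rot: [-0.654, -3.072, 0.0]
wrist_force: [0.9, -0.0, -0.0]
opening: 0.2
grip_force: 0.0
```

```bash
cat > look.py <<'E'
from h import *
import sys
s=robot.sense();print({k:np.round(v,2).tolist() for k,v in s.items() if k in("time_s","ee_pos","eef_rot","wrist_force","opening","grip_force")})
c=cam("wrist");p,d=optics.read_camera("wrist");cv2.imwrite(f"pics/{sys.argv[1]}.png",p[:,:,::-1])
W=cloud(d,c);H=W[...,2]
g=(np.ptp(p.astype(int),axis=2)<40)
for n,a,b in(("housing",138,146),("button",148,155),("lever",160,195),("board",78,88)):
    m=((H>a)&(H<b)&((g)|(n=="board"))&(d>0)).astype(np.uint8);k,l,st,ce=cv2.connectedComponentsWithStats(m)
    for i in np.argsort(-st[1:,4])[:2]+1:
        q=l==i;X=W[q];r=cv2.minAreaRect(X[:,:2].astype(np.float32));print(n,st[i],np.round(X.mean(0),1),np.round(np.median(X[:,2]),1),np.round(r[0],1),np.round(r[1],1),round(r[2],1))
print("tcp->",proj(s["ee_pos"],c),"button->",proj([457.2,-69.8,151.5],c))
E
python3 look.py w2
```

```text
{'time_s': 1.65, 'ee_pos': [456.45, -69.9, 246.21], 'eef_rot': [-0.65, -3.07, 0.0], 'wrist_force': [0.87, -0.01, -0.01], 'grip_force': 0.0, 'opening': 0.24}
housing [ 271  174   88   71 5374] [456.5 -40.6 142.3] 142.4 [459.1 -42.8] [75.3 62.8] 65.9
button [276 213  23  23 410] [458.6 -68.4 151.7] 151.8 [458.8 -68.8] [18.9 19. ] 67.2
button [333 237  15   7  77] [490.6 -32.9 151.4] 151.4 [490.6 -32.8] [11.8  4.2] 73.9
board [  237   150   290   109 19350] [497.8  42.   82.3] 82.3 [499.4  20.7] [300.3 120.5] 65.8
tcp-> [[284.38816415 271.82323998]] button-> [[285.14676902 223.32263597]]
```

View pics/w2.png

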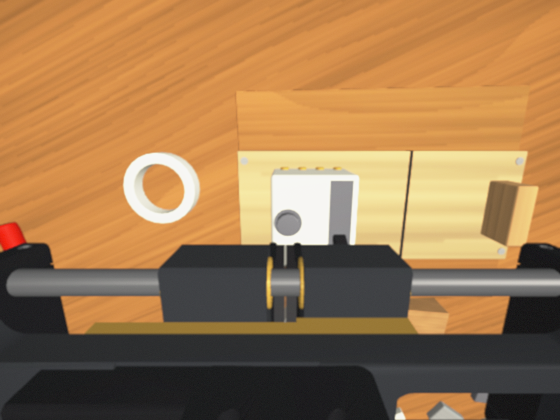

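The wrist view shows the button at (288,222), the lever recess at (341,210), the line at (407,200) and the block at (510,212). The wrist and top estimates agree within 2 mm. Next I press the button.

Emit:
carry_out([
  {"dx":0.15,"dy":0.1,"dz":-4,"rx":0,"ry":0,"rz":0},
  {"dx":0.15,"dy":0.1,"dz":-7,"rx":0,"ry":0,"rz":0},
  {"dx":0.15,"dy":0.1,"dz":-7.5,"rx":0,"ry":0,"rz":0},
  {"dx":0.15,"dy":0.1,"dz":-7.8,"rx":0,"ry":0,"rz":0},
  {"dx":0.15,"dy":0.1,"dz":-8.1,"rx":0,"ry":0,"rz":0},
  {"dx":0.15,"dy":0.1,"dz":-8.25,"rx":0,"ry":0,"rz":0},
  {"dx":0.15,"dy":0.1,"dz":-8.25,"rx":0,"ry":0,"rz":0},
  {"dx":0.15,"dy":0.1,"dz":-8.25,"rx":0,"ry":0,"rz":0},
])

```text
time_s: 2.7
ee_pos: [459.1, -69.0, 164.7]
eef_rot: [0.654, 3.071, 0.0]
wrist_force: [1.2, -2.1, 3.7]
opening: 0.6
grip_force: 1.8
```

Emit:
carry_out([
  {"dx":0,"dy":0,"dz":3,"rx":0,"ry":0,"rz":0},
  {"dx":0,"dy":0,"dz":8,"rx":0,"ry":0,"rz":0},
  {"dx":0,"dy":0,"dz":8.2,"rx":0,"ry":0,"rz":0},
  {"dx":0,"dy":0,"dz":8.2,"rx":0,"ry":0,"rz":0},
])

```text
time_s: 3.2
ee_pos: [457.8, -68.5, 245.3]
eef_rot: [-0.655, -3.071, -0.002]
wrist_force: [0.2, 0.4, -0.2]
opening: 0.2
grip_force: 0.0
```

```bash
python3 look.py w3
```

```text
{'time_s': 3.2, 'ee_pos': [457.84, -68.53, 245.32], 'eef_rot': [-0.66, -3.07, -0.0], 'wrist_force': [0.18, 0.36, -0.17], 'grip_force': 0.0, 'opening': 0.22}
housing [ 269  173   88   72 4982] [455.3 -42.8 142.3] 142.4 [459.3 -43. ] [75.2 63.6] 65.9
button [274 212  23  24 413] [458.6 -68.4 151.7] 151.9 [458.9 -68.5] [19. 19.] 21.4
button [332 221  14  12  62] [481.3 -29.7 151.4] 151.4 [479.6 -28.1] [11.1 11.7] 65.6
lever [334 201  23  25 474] [462.3 -20.8 174.9] 176.7 [464.9 -21.9] [15.  23.4] 63.0
board [  235   149   291   109 19451] [497.3  41.9  82.3] 82.3 [498.6  20.8] [300.5 119.5] 65.5
tcp-> [[284.38470637 271.80577867]] button-> [[282.86656989 222.83050257]]
```

View pics/w3.png

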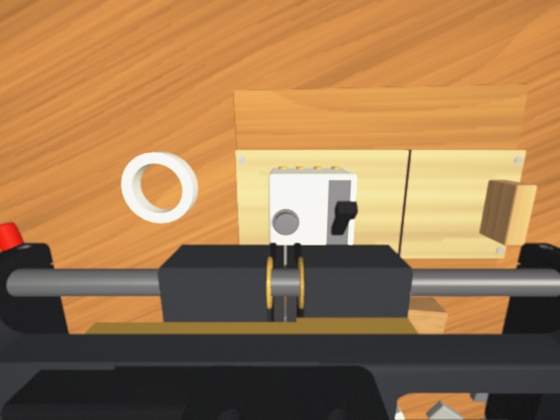

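The lever has dropped; its tip is at (345,210) in the wrist view, world (462,-21,175). The board has not moved. Next I go to the robot side of the lever and push it back up.

Emit:
carry_out([
  {"dx":-1.4,"dy":3.1,"dz":0,"rx":0,"ry":0,"rz":0},
  {"dx":-2.8,"dy":6.3,"dz":0,"rx":0,"ry":0,"rz":0},
  {"dx":-2.8,"dy":6.3,"dz":0,"rx":0,"ry":0,"rz":0},
  {"dx":-2.8,"dy":6.3,"dz":-4,"rx":0,"ry":0,"rz":0},
  {"dx":-2.8,"dy":6.3,"dz":-6.4,"rx":0,"ry":0,"rz":0},
  {"dx":-2.8,"dy":6.3,"dz":-6.4,"rx":0,"ry":0,"rz":0},
])

```text
time_s: 4.0
ee_pos: [428.8, -6.8, 179.7]
eef_rot: [-0.655, -3.067, 0.005]
wrist_force: [0.8, 0.5, 0.7]
opening: 0.5
grip_force: 0.0
```

Emit:
carry_out([
  {"dx":0.9,"dy":-0.4,"dz":0,"rx":0,"ry":0,"rz":0},
  {"dx":1.8,"dy":-0.8,"dz":0,"rx":0,"ry":0,"rz":0},
  {"dx":2.5,"dy":-1.1,"dz":0,"rx":0,"ry":0,"rz":0},
  {"dx":3.1,"dy":-1.4,"dz":0,"rx":0,"ry":0,"rz":0},
  {"dx":3.7,"dy":-1.65,"dz":0,"rx":0,"ry":0,"rz":0},
  {"dx":4.2,"dy":-1.9,"dz":0,"rx":0,"ry":0,"rz":0},
  {"dx":4.5,"dy":-2.05,"dz":0,"rx":0,"ry":0,"rz":0},
  {"dx":4.8,"dy":-2.15,"dz":0,"rx":0,"ry":0,"rz":0},
  {"dx":5.0,"dy":-2.25,"dz":0,"rx":0,"ry":0,"rz":0},
  {"dx":5.0,"dy":-2.25,"dz":0,"rx":0,"ry":0,"rz":0},
])

```text
time_s: 5.25
ee_pos: [480.4, -28.5, 182.0]
eef_rot: [-0.655, -3.072, -0.0]
wrist_force: [-0.2, 0.2, -0.8]
opening: 0.5
grip_force: 0.0
```

Emit:
carry_out([
  {"dx":-2.5,"dy":1.1,"dz":0,"rx":0,"ry":0,"rz":0},
  {"dx":-6.0,"dy":2.7,"dz":1,"rx":0,"ry":0,"rz":0},
  {"dx":-9,"dy":4.1,"dz":5,"rx":0,"ry":0,"rz":0},
  {"dx":-9,"dy":4.1,"dz":8,"rx":0,"ry":0,"rz":0},
  {"dx":-9,"dy":4.1,"dz":8,"rx":0,"ry":0,"rz":0},
])

```text
time_s: 5.88
ee_pos: [391.3, 13.2, 264.6]
eef_rot: [0.652, 3.067, 0.006]
wrist_force: [0.5, -0.5, -1.1]
opening: 0.5
grip_force: 0.0
```

```bash
cat > top.py <<'E'
from h import *
import sys
c=cam("top");p,d=optics.read_camera("top");W=cloud(d,c);H=W[...,2]
roi=np.zeros(d.shape,bool);roi[185:305,200:335]=1;roi[185:215,300:]=0
for n,a,b in(("lever",158,200),("housing",138,147),("button",147,156),("block",114,130),("board",77,90)):
    m=roi&(H>a)&(H<b);k,l,st,_=cv2.connectedComponentsWithStats(m.astype(np.uint8))
    for i in np.argsort(-st[1:,4])[:2]+1:
        X=W[l==i];r=cv2.minAreaRect(X[:,:2].astype(np.float32));print(n,st[i,4],np.round(X.mean(0)),np.round(r[0]),np.round(r[1]),round(r[2],1))
if len(sys.argv)>1:
    p,d=optics.read_camera("scene");cv2.imwrite(f"pics/{sys.argv[1]}.png",cv2.resize(p[110:290,180:380,::-1],None,fx=3,fy=3,interpolation=cv2.INTER_CUBIC))
E
python3 top.py s2
```

```text
lever 42 [500. -38. 180.] [500. -38.] [15. 19.] 64.2
lever 1 [464. -67. 158.] [464. -67.] [0. 0.] 0.0
housing 471 [471. -57. 142.] [468. -49.] [76. 84.] 64.8
button 37 [458. -70. 151.] [459. -70.] [17. 17.] 0.1
button 10 [489. -32. 151.] [487. -31.] [10.  9.] 58.4
block 145 [549. 133. 121.] [549. 134.] [20. 59.] 65.8
board 2238 [517.  36.  82.] [500.  18.] [301. 120.] 67.2
board 209 [572. -31.  86.] [573. -31.] [90. 24.] 70.7
```

View pics/s2.png

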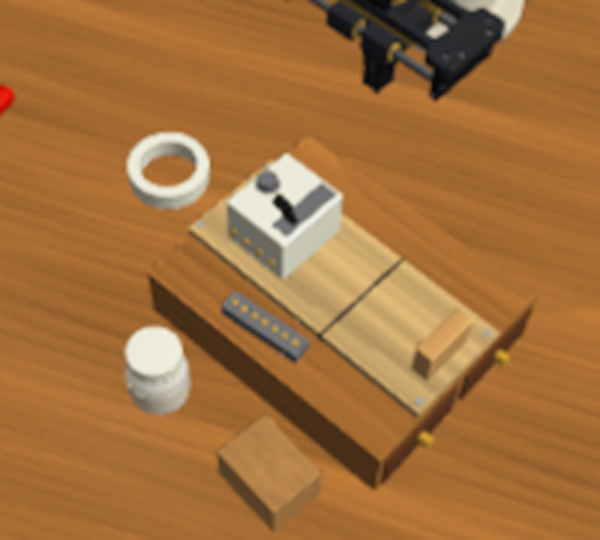

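The lever is back up: its tip is at (500,-38,180), the same as at the start, and the crop shows it at (284,208). Next I grasp the tail block at (435,340).

Emit:
carry_out([
  {"dx":4,"dy":3,"dz":0,"rx":0,"ry":0,"rz":0},
  {"dx":8,"dy":6,"dz":0,"rx":0,"ry":0,"rz":0},
  {"dx":12,"dy":9,"dz":0,"rx":0,"ry":0,"rz":0},
  {"dx":15.8,"dy":12.1,"dz":0,"rx":0,"ry":0,"rz":0},
  {"dx":15.8,"dy":12.1,"dz":-4,"rx":0,"ry":0,"rz":0},
  {"dx":15.8,"dy":12.1,"dz":-9,"rx":0,"ry":0,"rz":0},
  {"dx":15.8,"dy":12.1,"dz":-12,"rx":0,"ry":0,"rz":0},
  {"dx":15.8,"dy":12.1,"dz":-12,"rx":0,"ry":0,"rz":0},
  {"dx":15.8,"dy":12.1,"dz":-12,"rx":0,"ry":0,"rz":0},
], claw=1)

```text
time_s: 7.1
ee_pos: [549.1, 133.6, 142.6]
eef_rot: [0.655, 3.072, 0.0]
wrist_force: [-0.4, -0.4, -0.1]
opening: 81.7
grip_force: 0.0
```

```bash
python3 - <<'E'
from h import *
s=robot.sense();print(np.round(s["ee_pos"],1),np.round(s["eef_rot"],3),s["opening"])
c=cam("wrist");p,d=optics.read_camera("wrist");cv2.imwrite("pics/w4.png",p[:,:,::-1])
E
```

```text
[549.1 133.6 142.6] [0.655 3.072 0.   ] 81.74955580815241
```

View pics/w4.png

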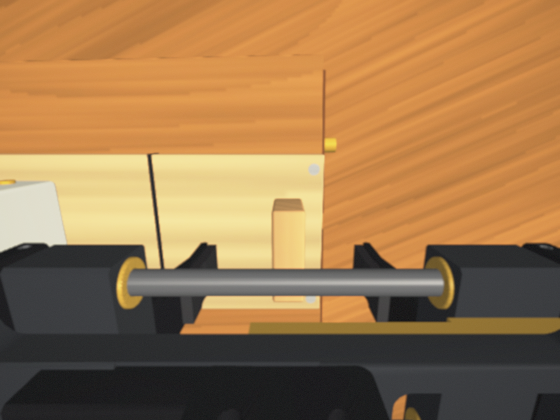

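The block, at about (288,250), sits between the open fingers, so I lower and close.

Emit:
carry_out([
  {"dx":0,"dy":0,"dz":-2,"rx":0,"ry":0,"rz":0},
  {"dx":0,"dy":0,"dz":-3.6,"rx":0,"ry":0,"rz":0},
  {"dx":0,"dy":0,"dz":-3.6,"rx":0,"ry":0,"rz":0},
])

```text
time_s: 7.52
ee_pos: [547.9, 133.3, 105.5]
eef_rot: [-0.655, -3.071, 0.002]
wrist_force: [0.0, -0.3, 0.5]
opening: 86.9
grip_force: 0.0
```

Emit:
carry_out([
  {"dx":0,"dy":0,"dz":0,"rx":0,"ry":0,"rz":0},
  {"dx":0,"dy":0,"dz":0,"rx":0,"ry":0,"rz":0},
  {"dx":0,"dy":0,"dz":0,"rx":0,"ry":0,"rz":0},
  {"dx":0,"dy":0,"dz":0,"rx":0,"ry":0,"rz":0},
  {"dx":0,"dy":0,"dz":0,"rx":0,"ry":0,"rz":0},
  {"dx":0,"dy":0,"dz":0,"rx":0,"ry":0,"rz":0},
  {"dx":0,"dy":0,"dz":0,"rx":0,"ry":0,"rz":0},
  {"dx":0,"dy":0,"dz":0,"rx":0,"ry":0,"rz":0},
], claw=-1, newtons=35)

```text
time_s: 8.52
ee_pos: [549.0, 134.2, 106.1]
eef_rot: [0.655, 3.071, 0.003]
wrist_force: [1.2, 2.3, -2.5]
opening: 19.7
grip_force: 35.0
```

Emit:
carry_out([
  {"dx":-0.1,"dy":-0.2,"dz":-0.06,"rx":0,"ry":0,"rz":0},
  {"dx":-0.35,"dy":-0.83,"dz":-0.06,"rx":0,"ry":0,"rz":0},
  {"dx":-0.78,"dy":-1.84,"dz":-0.06,"rx":0,"ry":0,"rz":0},
  {"dx":-1.25,"dy":-2.95,"dz":-0.06,"rx":0,"ry":0,"rz":0},
  {"dx":-1.72,"dy":-4.05,"dz":-0.06,"rx":0,"ry":0,"rz":0},
  {"dx":-2.19,"dy":-5.16,"dz":-0.06,"rx":0,"ry":0,"rz":0},
  {"dx":-2.66,"dy":-6.26,"dz":-0.06,"rx":0,"ry":0,"rz":0},
  {"dx":-3.1,"dy":-7.3,"dz":-0.06,"rx":0,"ry":0,"rz":0},
  {"dx":-3.5,"dy":-8.2,"dz":-0.06,"rx":0,"ry":0,"rz":0},
  {"dx":-3.8,"dy":-8.9,"dz":-0.06,"rx":0,"ry":0,"rz":0},
  {"dx":-3.9,"dy":-9.2,"dz":-0.06,"rx":0,"ry":0,"rz":0},
  {"dx":-3.9,"dy":-9.2,"dz":-0.06,"rx":0,"ry":0,"rz":0},
])

```text
time_s: 10.02
ee_pos: [510.0, 41.5, 106.0]
eef_rot: [0.655, 3.071, 0.001]
wrist_force: [1.8, 3.2, 3.2]
opening: 19.6
grip_force: 35.0
```

```bash
python3 top.py; python3 - <<'E'
from h import *
s=robot.sense();print(np.round(s["ee_pos"],1),np.round(s["eef_rot"],3),np.round(s["wrist_force"],1))
c=cam("wrist");p,d=optics.read_camera("wrist");cv2.imwrite("pics/w5.png",p[:,:,::-1])
E
```

```text
lever 309 [476. -16. 192.] [492.   5.] [112.  74.] 66.6
lever 45 [ 460. -132.  179.] [ 460. -132.] [16. 19.] 66.1
housing 522 [ 423. -133.  142.] [ 428. -142.] [75. 84.] 65.7
housing 1 [ 476. -138.  141.] [ 476. -138.] [0. 0.] 0.0
button 14 [ 418. -157.  151.] [ 418. -157.] [14.  6.] 0.7
button 9 [ 450. -127.  153.] [ 450. -127.] [12.  4.] 50.5
block 3 [ 394. -115.  119.] [ 394. -116.] [6. 0.] 65.6
block 3 [405. -93. 123.] [405. -93.] [6. 2.] 24.9
board 1611 [450. -59.  82.] [463. -65.] [279. 121.] 65.9
board 179 [571. -37.  85.] [571. -35.] [80. 23.] 72.4
[510.   41.5 106. ] [6.550e-01 3.071e+00 1.000e-03] [1.8 2.5 3.7]
```

View pics/w5.png

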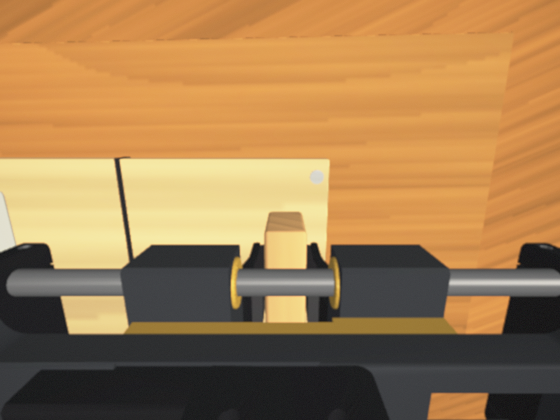

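The block is gripped, at about (286,260). The line is at (122,190), and the board has moved about 100 mm without turning.

Emit:
carry_out([
  {"dx":-0.1,"dy":-0.25,"dz":-0.01,"rx":0,"ry":0,"rz":0},
  {"dx":-0.4,"dy":-0.95,"dz":-0.02,"rx":0,"ry":0,"rz":0},
  {"dx":-0.8,"dy":-1.9,"dz":-0.03,"rx":0,"ry":0,"rz":0},
  {"dx":-1.2,"dy":-2.85,"dz":-0.04,"rx":0,"ry":0,"rz":0},
  {"dx":-1.6,"dy":-3.8,"dz":-0.04,"rx":0,"ry":0,"rz":0},
  {"dx":-2.0,"dy":-4.7,"dz":-0.05,"rx":0,"ry":0,"rz":0},
  {"dx":-2.35,"dy":-5.5,"dz":-0.05,"rx":0,"ry":0,"rz":0},
  {"dx":-2.6,"dy":-6.1,"dz":-0.06,"rx":0,"ry":0,"rz":0},
  {"dx":-2.75,"dy":-6.45,"dz":-0.06,"rx":0,"ry":0,"rz":0},
  {"dx":-2.75,"dy":-6.45,"dz":-0.06,"rx":0,"ry":0,"rz":0},
  {"dx":-2.75,"dy":-6.45,"dz":-0.06,"rx":0,"ry":0,"rz":0},
])

```text
time_s: 11.5
ee_pos: [484.3, -22.0, 106.3]
eef_rot: [0.653, 3.068, 0.004]
wrist_force: [3.3, 5.3, 6.5]
opening: 19.7
grip_force: 35.0
```

```bash
python3 - <<'E'
from h import *
s=robot.sense();print(np.round(s["ee_pos"],1),np.round(s["eef_rot"],3),np.round(s["wrist_force"],1),np.round(s["moment"],2))
c=cam("wrist");p,d=optics.read_camera("wrist");cv2.imwrite("pics/w6.png",p[:,:,::-1]);np.savez("pics/w6.npz",p=p,d=d)
W=cloud(d,c);H=W[...,2]
# cabinet edge: outermost top points per column of y' ; line: dark pixels on board plane
a=np.radians(67.1);u=-np.array([np.cos(a),np.sin(a)]);E=np.array([495.5,20.8])+150*u
S=(W[...,:2]-E)@u;T=(W[...,:2]-E)@np.array([-u[1],u[0]])
cab=(abs(H-70)<4)&(d>0)
for t in range(-118,-55,8):
    q=cab&(abs(T-t)<4)
    if q.any(): print(t,"edge s max",np.round(S[q].max(),1),q.sum())
ln=(abs(H-82)<5)&(p.max(2)<70);k,l,st,_=cv2.connectedComponentsWithStats(ln.astype(np.uint8))
for i in np.argsort(-st[1:,4])[:3]+1:
    q=l==i;print(st[i],np.round(S[q].mean(),1),np.round([T[q].min(),T[q].max()]),np.polyfit(T[q],S[q],1) if q.sum()>20 else "")
E
python3 top.py s6
```

```text
[484.3 -22.  106.3] [0.653 3.068 0.004] [3.3 5.3 6.5] [ 1.69 -0.85 -0.04]
-118 edge s max -2.9 3625
-110 edge s max -2.5 7494
-102 edge s max -2.8 7260
-94 edge s max -2.7 7051
-86 edge s max -2.4 6809
-78 edge s max -2.7 6624
-70 edge s max -2.7 6413
-62 edge s max -2.3 6233
[116 159  17 101 255] -12.3 [-54.   7.] [  0.02211136 -11.77581793]
lever 284 [449. -81. 192.] [464. -64.] [100.  75.] 66.3
lever 15 [546.  41. 199.] [545.  42.] [ 8. 19.] 1.3
housing 9 [ 384. -160.  141.] [ 385. -160.] [ 3. 14.] 87.6
block 2 [ 400. -163.  121.] [ 400. -163.] [4. 0.] 153.4
block 2 [ 381. -156.  115.] [ 381. -156.] [3. 0.] -177.9
board 1267 [ 428. -104.   82.] [451. -96.] [209. 122.] 67.2
board 32 [587.   4.  85.] [584.   1.] [22. 21.] 72.6
```

View pics/w6.png

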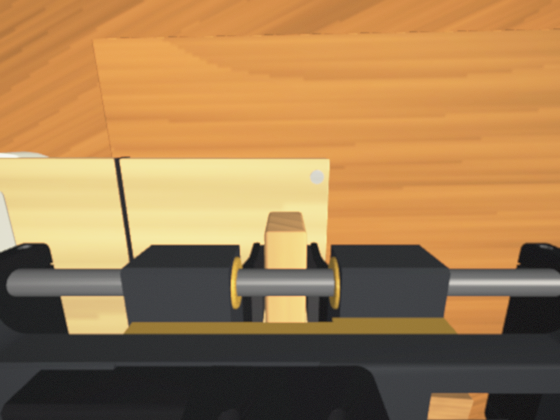

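The line is at (122,200) and the cabinet edge runs from (95,40) to (112,157). About 9.4 mm remain.

Emit:
carry_out([
  {"dx":-0.05,"dy":-0.12,"dz":-0.02,"rx":0,"ry":0,"rz":0},
  {"dx":-0.13,"dy":-0.3,"dz":-0.04,"rx":0,"ry":0,"rz":0},
  {"dx":-0.23,"dy":-0.55,"dz":-0.05,"rx":0,"ry":0,"rz":0},
  {"dx":-0.31,"dy":-0.74,"dz":-0.05,"rx":0,"ry":0,"rz":0},
  {"dx":-0.36,"dy":-0.86,"dz":-0.05,"rx":0,"ry":0,"rz":0},
  {"dx":-0.36,"dy":-0.86,"dz":-0.05,"rx":0,"ry":0,"rz":0},
  {"dx":-0.36,"dy":-0.86,"dz":-0.05,"rx":0,"ry":0,"rz":0},
])

```text
time_s: 12.52
ee_pos: [481.6, -30.0, 106.4]
eef_rot: [0.652, 3.066, 0.006]
wrist_force: [3.6, 8.5, 8.4]
opening: 20.1
grip_force: 35.0
```

```bash
cat > fin.py <<'E'
from h import *
s=robot.sense();print(s["time_s"],np.round(s["ee_pos"],1),np.round(s["eef_rot"],3),np.round(s["wrist_force"],1),np.round(s["moment"],2),s["grip_force"])
c=cam("wrist");p,d=optics.read_camera("wrist")
W=cloud(d,c);H=W[...,2]
a=np.radians(67.1);u=-np.array([np.cos(a),np.sin(a)]);v=np.array([-u[1],u[0]]);E=np.array([495.5,20.8])+150*u
S=(W[...,:2]-E)@u;T=(W[...,:2]-E)@v
cab=(abs(H-70)<4)&(d>0)
e=[S[cab&(abs(T-t)<3)].max() for t in range(-114,-60,6)];print("edge",np.round(np.median(e),1))
ln=(abs(H-82)<5)&(p.max(2)<70);k,l,st,_=cv2.connectedComponentsWithStats(ln.astype(np.uint8))
i=1+np.argmax(st[1:,4]);q=l==i;f=np.polyfit(T[q],S[q],1);print("line",st[i],np.round(f,3),"at T=6:",np.polyval(f,6))
b=(abs(H-82)<4)&(d>0)&(p[...,0]>p[...,2]+40)&(S<-20)
X=W[b];A=np.c_[X[:,:2]-X[:,:2].mean(0),np.ones(len(X))];g=np.linalg.lstsq(A,X[:,2],rcond=None)[0];print("tilt deg",np.degrees(g[:2]),g[2])
p,d=optics.read_camera("scene");cv2.imwrite("pics/s7.png",cv2.resize(p[90:290,160:380,::-1],None,fx=2.9,fy=2.9,interpolation=cv2.INTER_CUBIC))
E
python3 fin.py
```

```text
12.525 [481.6 -30.  106.4] [0.652 3.066 0.006] [3.6 8.5 8.4] [ 2.53 -0.83 -0.14] 35.00485320109874
edge -2.8
line [116 159  17 101 254] [ 0.021 -3.515] at T=6: -3.385970957546976
tilt deg [0.1814509  0.14117502] 82.63710959116555
```

View pics/s7.png

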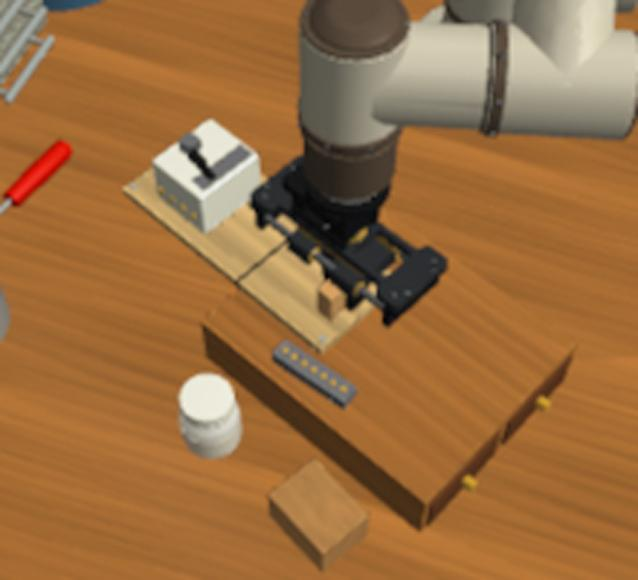

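The line is within about 0.6 mm of the edge, the board is level to about 0.2° and still gripped, and the lever is still up. One short hold to check it is at rest, then I hand in.

Emit:
carry_out([
  {"dx":-0.02,"dy":-0.04,"dz":0,"rx":0,"ry":0,"rz":0},
  {"dx":-0.02,"dy":-0.04,"dz":0,"rx":0,"ry":0,"rz":0},
  {"dx":-0.02,"dy":-0.04,"dz":0,"rx":0,"ry":0,"rz":0},
  {"dx":-0.02,"dy":-0.04,"dz":0,"rx":0,"ry":0,"rz":0},
  {"dx":-0.02,"dy":-0.04,"dz":0,"rx":0,"ry":0,"rz":0},
  {"dx":-0.02,"dy":-0.04,"dz":0,"rx":0,"ry":0,"rz":0},
])

```text
time_s: 13.38
ee_pos: [481.5, -30.2, 106.5]
eef_rot: [0.652, 3.065, 0.007]
wrist_force: [3.1, 8.4, 8.9]
opening: 19.6
grip_force: 35.0
```

```bash
python3 fin.py && python3 -c "
from bench import robot
print(robot.sense()['qd']);print(robot.hand_in())"
```

```text
13.375 [481.5 -30.2 106.5] [0.652 3.065 0.007] [3.1 8.4 8.9] [ 2.65 -0.75 -0.09] 35.00521986745298
edge -2.5
line [116 159  17 101 258] [ 0.024 -3.198] at T=6: -3.0569791025031416
tilt deg [0.21935606 0.18536587] 82.65677140236293
[ 6.91818873e-05 -1.17327460e-04 -7.91413925e-04 -2.27698320e-03
  2.22172719e-04  3.58477096e-04]
the job is handed in; nothing more can be done
None
```

The job is handed in (no verdict came back): the test button dropped the lever and I lifted it back up, then slid the board out until its line was within about 1 mm of the cabinet edge, where the gripper still holds it at rest and level to about 0.3°.

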